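# Set the free-standing bench timer and start it

## Robot

A 6-joint arm with a two-finger parallel gripper is mounted at the origin on the work surface; the furniture and walls round the work are solid. World frame = base frame: x ahead of the robot, y to its left, z up, the work surface at z = 0. Lengths are in m, angles in rad, forces in N, time in s.
With the tool pointing down it reaches from about 0.2 to 0.875 m from the base axis. Payload 3.4 kg.
Tool frame: the origin (TCP) lies between the finger pads; the fingertips stand 25 mm ahead of it and the grasp point (between the pads) lies 6 mm ahead of it (r.nose_length is the z of the fingertips in the tool frame, in m); z points along the fingers, y is the line along which they close (so a half turn about z gives the same grasp; the last joint's range is limited). The gripper opens to 94 mm and grips with 3 to 60 N. Pads are 16 mm wide; open, the fingers measure 119 mm over their backs; the gripper's body (75 mm by 177 mm) begins 78 mm behind the grasp point.
Start: joints at [-1.4, 0.276, 1.505, -0, 1.361, -0.121], TCP at [0.165, -0.551, 0.191] pointing down, gripper open.
Joint ranges: [-2.89, 2.89], [-0.75, 2.08], [0.22, 2.7], [-1.18, 4.32], [0.11, 2.71], [-2.7, 2.7]. Speed limits (rad/s): [2.57, 2.57, 3.14, 3.14, 3.14, 3.14].

## Interface

Orientations are given as a unit quaternion [w, x, y, z].
In Python, from plant import r, gripper_to, inverse_kinematics, vision, models, telemetry gives the robot as it stands. Calls block until the motion is done:
- r.move_to(position, orientation): joint-space move of the TCP to a pose.
- r.move_l(position, rot=None, vel=0.15, guard=None): straight line of the TCP; rot=None keeps the orientation; vel is the mean speed in m/s. With guard (N) it stops when the force on the tool has changed by that much, and returns True; else False.
- r.movej(angles): joint-space move.
- gripper_to(opening, f_grip=None): finger opening in m; f_grip is the grip in N (None keeps the last); returns when the fingers have stopped.
- r.hold(seconds).
- inverse_kinematics(position, orientation): joint angles nearest the present ones, or None.
- vision.snapshot(name): name is "scene" or "top" or "wrist"; returns the picture (480x640x3 uint8, red, green, blue); there is no depth.
- vision.get_calibration(name): a dict with "fx", "fy", "cx", "cy" (pixels), "D" ([k1, k2, p1, p2, k3] as OpenCV has them; the pictures are not rectified), "position" and "orientation" of the camera in the world. Camera axes: x right, y down, z forward; pixel columns grow to the right and rows downward; lengths in m; the calibration is good to about 2 mm. A picture is of the moment at which its call begins: read the wrist's pose just before it. get_calibration takes no time and is no camera call; for the wrist camera it gives the pose at the moment of the call.
A pose or a line that the arm cannot do raises r.PlanningError and nothing moves.
- r.sign_off(): hands the job in; it is judged then, once.
Trained networks look in the newest picture that a camera, given by its name, has taken for a name from the list of things; names that differ only in an ending like _2 or _b are one class to them, and where a whole thing is asked for, a point or a joint stands for the part that bears it (a point fixed in the world has none). Each returns a list of dicts, best first, with "score" (0 to 1); they miss things now and then, are a little off and sometimes report something else, mostly with a low value. They report only what shows in the picture. A call takes as long as a camera call.
- models.boxes_of(thing, camera): "at" ([x, y, z] in m, in world coordinates, good to about 4 mm: the middle of the surface that is visible of it).
- models.regions_of(thing, camera): "pixels" (480x640 bool, what is visible of it).
- models.mark_of(thing, camera): "at" ([x, y, z] in m, in world coordinates, good to about 4 mm: a listed point, or the origin of a listed thing).
Readings, each from a call of its own:
- telemetry.current_t(): time.
- telemetry.current_joints(): joint angles.
- telemetry.current_dq(): joint speeds.
- telemetry.current_joint_efforts(): joint torques, N m.
- telemetry.current_ee_pos(): TCP position.
- telemetry.current_tool_rot(): TCP orientation.
- telemetry.current_wrist_force(): force on the tool from outside, world axes, zero at the start.
- telemetry.current_torque(): the same for the moment, N m.
- telemetry.current_opening(): finger opening in m.
- telemetry.current_finger_force(): force on a finger pad.
Only numpy, scipy, OpenCV 4.12 (cv2) and the standard library are available. Lean on these libraries where they do the work, as an engineer would, in place of code of your own. Each camera call takes 0.05 s, during which the arm holds its last target. There are 200 camera calls.

## Task

Turn the bench timer's knob clockwise until its white pointer points at the red tab on the dial, keeping moderate downward pressure on the knob so that the light timer neither twists nor slides on the table, but not so hard that the sprung knob is driven fully down. Then let go and press the green start button gently, once the pointer is set. Leave the red tab, the capacitor, the grey die block and the stepped gauge where they are.

Things in the scene. Friction and masses are not known exactly. Their poses are not given: they have to be found in the camera images.
- timer: free-standing grey bench timer with a silver top panel, 118 (x) x 98 (y) x 47 mm high, about 0.33 kg in all, on four rubber feet 50 mm from its centre; origin: centre of its underside, on the table; x points to the side away from the start button. The knob's axis is at x = +14 mm, y = 0 and is vertical.
- timer_corner (a point): the upper corner of the timer's housing at x = -59, y = +49 mm, 46 mm up; a check point for twisting or sliding
- knob (a joint): angle of the black knob, rad, 0 to 2.4; grows clockwise seen from above; at 0 its pointer points along the timer's +x; it stays where it is left. It turns stiffly (about 0.33 N m everywhere): turned without being pressed, the whole timer spins with it; about 12 to 18 N downward on the knob holds the timer still
- knob_stem (a joint): how far the sprung knob is pressed down, m: 0 free, 0.003 fully down; sinks 1 mm for each 8 N pressed, so 24 N bottoms it; springs back
- knob_grip (a point): on the knob's axis, halfway up its grip bar: a bar 46 mm long, 14 mm thick, 33 mm high (from 16 mm below to 17 mm above this point) standing on a round skirt of 58 mm diameter, 6 mm thick, whose upper face (16 mm below this point, 59 mm over the table) fingertips can press on. x axis: along the bar towards the white pointer; z up
- pointer (a point): the end of the knob's white pointer line, on top of the grip bar, 23 mm from the axis; same axes as knob_grip
- tab (a joint): angle of the red tab round the dial, rad, measured clockwise like joint knob: the pointer is at the tab when both joints are equal. Stiff; not to be moved
- red_tab (a point): the top of the red tab, 6 mm wide, 38.5 mm from the knob's axis, 52 mm above the table; its x axis points outward from the knob's axis
- start (a joint): the green start button: 0 free, 0.005 m fully pressed, which takes 5 N; springs back
- start_top (a point): centre of the green start button's upper face, 18 mm in diameter, on the timer at x = -45, y = +22 mm; pressed straight down
- capacitor: dark blue cylindrical capacitor standing upright, 25 mm in diameter, 46 mm high, beside the timer; origin at the centre of its underside; bystander
- die: grey steel die block, 28 x 60 x 18 mm, with two holes in its top, beside the timer; origin at the centre of its underside; bystander
- gauge: white stepped gauge, 26 x 68 x 24 mm, in front of the timer; origin at the centre of its underside; bystander

How it is judged:
On the way, in this order (a step that is already met when the one before it is completed fails the run):
1. the knob's pointer points at the red tab (within 0.12 rad) and the knob is let up (angle between the x axis of pointer and the x axis of red_tab, either way round below 0.12 rad and value of joint knob_stem below 0.0006 m), for 0.2 s.
2. the start button is pressed in (more than 3.5 mm) (value of joint start above 0.0035 m), for 0.04 s.
At the end, for the whole second after the job is handed in: the pointer is within 0.12 rad of the red tab, the start button and the knob have sprung back up, and the timer stands flat and at rest, its origin and its corner within 12 mm of where they were at the start (all of step 1 and value of joint start below 0.001 m and distance of each of timer_corner, timer from where it was at the start of the episode below 0.012 m and angle between timer's own z axis and vertical below 0.05 rad and linear speed of timer below 0.01 m/s); the robot touches nothing.
It fails at once if the timer slides or twists: its origin or its corner is more than 12 mm from where it started (distance of any of timer_corner, timer from where it was at the start of the episode above 0.012 m).
It fails at once if the knob is pressed too hard: sunk more than 2.8 mm (22 N); or the start button is pushed with more than 35 N (value of joint knob_stem above 0.0028 m or contact force between anything else and start above 35 N).
It fails at once if the start button is pressed while the pointer is more than 0.15 rad from the tab (value of joint start above 0.002 m and angle between the x axis of pointer and the x axis of red_tab, either way round above 0.15 rad).
It fails at once if the red tab is moved (distance of red_tab from where it was at the start of the episode above 0.018 m).
It fails at once if a bystander is moved more than 20 mm or the capacitor tipped over (distance of any of capacitor, die, gauge from where it was at the start of the episode above 0.02 m or angle between capacitor's own z axis and vertical above 0.5 rad).
It also fails if it takes over 61 s, if anything falls off the work surface, if the arm or the gripper's body presses on something with over 40 N, if the wrist force passes 120 N, or if a joint passes its speed limit or range.

## Working session

There is one attempt and no reset: what is moved stays moved. The work goes in short steps, each a Python script; the robot and the scene stay as the last script left them, time stands still between calls to the robot, and variables do not carry over. Pictures are saved under pics/ and viewed, at most 10 in all, crops included, and the job is handed in when it is done.

```bash
mkdir -p pics
python3 - <<'E'
from plant import r, gripper_to, inverse_kinematics, vision, models, telemetry
import cv2, numpy as np
for c in ("top","scene"):
    im=vision.snapshot(c); cv2.imwrite(f"pics/{c}0.png",im[:,:,::-1])
    k=vision.get_calibration(c); print(c,k)
    for n in ("timer","knob_grip","pointer","red_tab","start_top","timer_corner","capacitor","die","gauge"):
        m=models.mark_of(n,c); print(n,[(np.round(a["at"],4).tolist(),round(a["score"],2)) for a in m[:2]])
print(telemetry.current_t(), telemetry.current_tool_rot(), telemetry.current_wrist_force())
E
```

```text
top {'fx': 604.6937788625912, 'fy': 604.6937788625912, 'cx': 324.056098515849, 'cy': 247.8152691280478, 'D': array([-0.01874117,  0.        ,  0.        ,  0.        ,  0.        ]), 'position': array([ 0.38974037, -0.18611369,  0.92804962]), 'orientation': array([ 0.02885356, -0.69617403,  0.71598022, -0.04337641])}
timer [([0.4604, -0.1722, 0.0022], 0.95)]
knob_grip [([0.4714, -0.1668, 0.0741], 0.55)]
pointer [([0.4974, -0.1687, 0.0966], 0.65)]
red_tab [([0.4813, -0.2078, 0.0534], 0.47)]
start_top [([0.4126, -0.1533, 0.0708], 0.41)]
timer_corner [([0.3911, -0.1293, 0.0453], 0.69)]
capacitor [([0.4062, -0.0853, 0.0001], 0.82)]
die [([0.4871, -0.2622, -0.0004], 0.57)]
gauge [([0.3585, -0.1992, 0.0], 0.87)]
scene {'fx': 501.4598442339425, 'fy': 501.4598442339425, 'cx': 328.38104927771934, 'cy': 245.01641649220232, 'D': array([-0.0251896,  0.       ,  0.       ,  0.       ,  0.       ]), 'position': array([-0.06548018,  0.25288018,  0.59158299]), 'orientation': array([ 0.18595773, -0.3739312 ,  0.80968455, -0.41231798])}
timer [([0.4618, -0.169, 0.001], 0.65)]
knob_grip [([0.4719, -0.169, 0.0773], 0.61)]
pointer [([0.4941, -0.1725, 0.093], 0.71)]
red_tab []
start_top []
timer_corner [([0.3933, -0.1313, 0.0488], 0.95), ([0.4083, -0.0901, 0.0014], 0.61)]
capacitor [([0.409, -0.0868, 0.0023], 0.7)]
die [([0.4725, -0.1668, 0.0787], 0.32)]
gauge [([0.4731, -0.1655, 0.0775], 0.34)]
1.0 [ 5.47678433e-05  9.89378388e-01  1.45363000e-01 -6.62563067e-08] [-0.2554244   0.79239903  0.80905064]
```

Run:
```python
import cv2
im=cv2.imread("pics/top0.png"); print(im.shape)
cv2.imwrite("pics/top_c.png",cv2.resize(im[150:350,220:440],None,fx=3,fy=3,interpolation=cv2.INTER_CUBIC)[:600])
```

```text
(480, 640, 3)
```

View pics/top0.png

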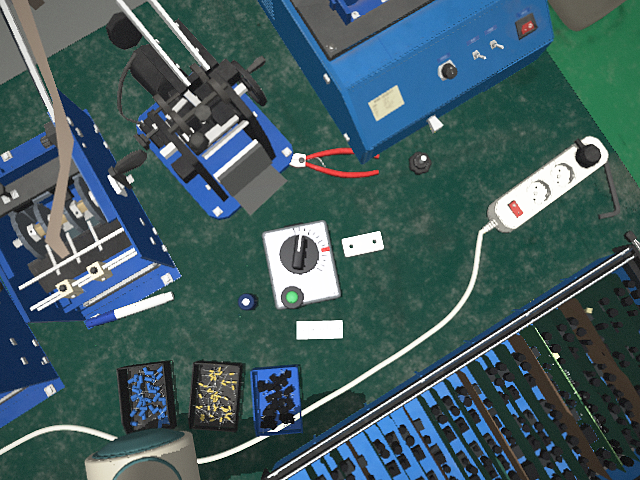

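View pics/scene0.png

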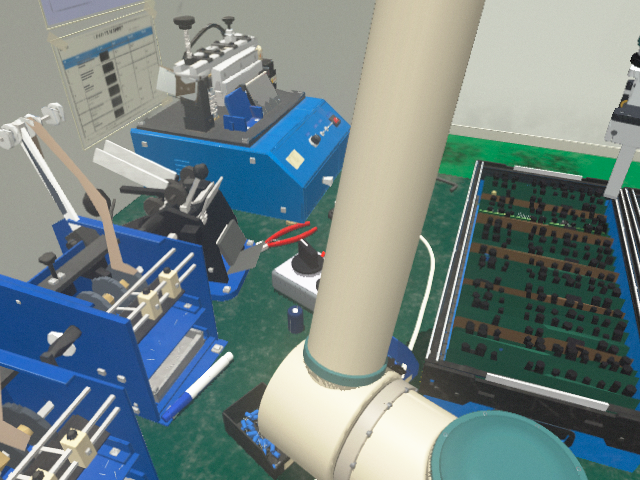

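The top view shows the timer's centre near (301,264), the knob at (299,254) with its pointer roughly up (+x), the red tab at (326,250) and the start button at (292,297). The scene view is mostly blocked by the arm. Next is a closer look with the wrist camera.

Run:
```python
from plant import r, gripper_to, inverse_kinematics, vision, models, telemetry
import cv2, numpy as np
q0=telemetry.current_tool_rot()
r.move_to([0.43,-0.17,0.30],q0)
k=vision.get_calibration("wrist"); im=vision.snapshot("wrist"); cv2.imwrite("pics/w0.png",im[:,:,::-1])
print(k, telemetry.current_ee_pos(), telemetry.current_joints(), telemetry.current_t())
for n in ("timer","knob_grip","pointer","red_tab","start_top","timer_corner"):
    m=models.mark_of(n,"wrist"); print(n,[(np.round(a["at"],4).tolist(),round(a["score"],2)) for a in m[:2]])
```

```text
{'fx': 382.6732671479019, 'fy': 382.6732671479019, 'cx': 316.6112486547007, 'cy': 238.6111756030224, 'D': array([-0.08093007,  0.        ,  0.        ,  0.        ,  0.        ]), 'position': array([ 0.49916074, -0.15013485,  0.49301127]), 'orientation': array([ 0.09966699,  0.79568034, -0.59276172, -0.07478521])} [ 0.42979574 -0.17085665  0.29958492] [-5.28583100e-01  5.80304571e-02  1.51376389e+00 -4.64498356e-04
  1.57043460e+00  7.51847977e-01] 2.7917
timer [([0.4603, -0.1722, 0.0014], 0.57)]
knob_grip [([0.4737, -0.1682, 0.074], 0.85)]
pointer []
red_tab [([0.4765, -0.2008, 0.0533], 0.53)]
start_top [([0.4089, -0.1545, 0.0714], 0.65), ([0.464, -0.1712, 0.0008], 0.53)]
timer_corner [([0.3959, -0.1325, 0.0413], 0.83)]
```

View pics/w0.png

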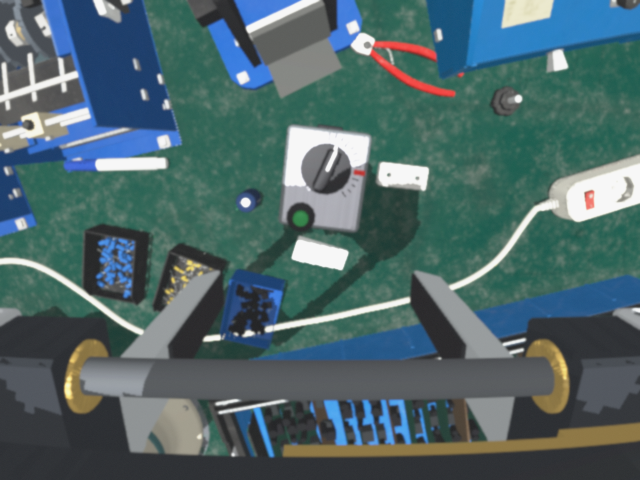

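The wrist view shows the knob at about (326,168), its pointer line running up and to the right, the tab at (359,173) and the start button at (300,217). I'll measure the angles from an enlarged crop.

```bash
cat > h.py <<'E'
import numpy as np, cv2
from scipy.spatial.transform import Rotation as R
def ray(k,px,z):
    K=np.array([[k['fx'],0,k['cx']],[0,k['fy'],k['cy']],[0,0,1]])
    u=cv2.undistortPoints(np.array([[px]],float),K,np.asarray(k['D']))[0,0]
    q=k['orientation']; d=R.from_quat([q[1],q[2],q[3],q[0]]).apply([u[0],u[1],1])
    p=np.asarray(k['position']); return (p+d*(z-p[2])/d[2])[:2]
E
python3 - <<'E'
from h import *; from plant import vision
def red(im):
    h=cv2.cvtColor(im,cv2.COLOR_BGR2HSV); return ((h[...,0]<10)|(h[...,0]>170))&(h[...,1]>130)&(h[...,2]>90)
def green(im):
    h=cv2.cvtColor(im,cv2.COLOR_BGR2HSV); return (h[...,0]>45)&(h[...,0]<80)&(h[...,1]>120)&(h[...,2]>60)
for c,f,(x0,y0,x1,y1) in (("wrist","w0",(280,120,376,235)),("top","top0",(262,222,342,312))):
    im=cv2.imread(f"pics/{f}.png"); k=vision.get_calibration(c); s=im[y0:y1,x0:x1]
    for n,m,z,b in (("tab",red(s),.052,0),("start",green(s),.055,0)):
        y,x=np.nonzero(m); p=(x.mean()+x0,y.mean()+y0); print(c,n,len(x),np.round(p,1),ray(k,p,z))
    g=cv2.resize(s,None,fx=6.2 if c=="top" else 5,fy=6.2 if c=="top" else 5,interpolation=cv2.INTER_CUBIC)
    cv2.imwrite(f"pics/c_{c}.png",g)
a,b=cv2.imread("pics/c_top.png"),cv2.imread("pics/c_wrist.png")
H=max(a.shape[0],b.shape[0]); a,b=[cv2.copyMakeBorder(i,0,H-i.shape[0],0,0,cv2.BORDER_CONSTANT) for i in(a,b)]
g=np.hstack([a,b]);print(g.shape,a.shape)
g=g[:, :]; s=min(1,800/g.shape[1]); print(s); cv2.imwrite("pics/cc.png",cv2.resize(g,None,fx=s,fy=s,interpolation=cv2.INTER_AREA))
E
```

```text
wrist tab 36 [359.6 172.4] [ 0.48031104 -0.20621353]
wrist start 188 [300.1 218.1] [ 0.41016893 -0.15582506]
top tab 26 [325.4 249. ] [ 0.47754391 -0.20737853]
top start 109 [296.  289.9] [ 0.41920058 -0.1631629 ]
(575, 976, 3) (575, 496, 3)
0.819672131147541
```

View pics/cc.png

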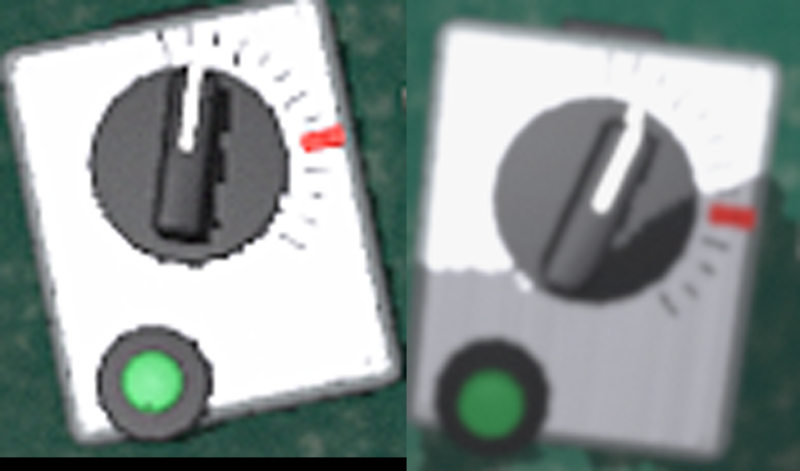

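Left is the top-camera crop: tab at (322,140), pointer line from (186,148) to (196,65), skirt centre (190,165). Right is the wrist crop: tab at (733,216), pointer line from (600,208) to (637,105), skirt centre (596,200). Next I convert these to world coordinates.

Run:
```python
from h import *; from plant import vision
P={"top":dict(c=[(8,55),(318,0),(398,375),(80,440)],sk=(190,165),pa=(186,148),pb=(196,65),tab=(322,140)),
"wrist":dict(c=[(440,25),(777,65),(722,460),(407,428)],sk=(596,200),pa=(600,208),pb=(637,105),tab=(733,216))}
for c,d in P.items():
    k=vision.get_calibration(c)
    t=(lambda p:(p[0]/5.082+262,p[1]/5.082+222)) if c=="top" else (lambda p:((p[0]-406.6)/4.098+280,p[1]/4.098+120))
    C=np.array([ray(k,t(p),.046) for p in d["c"]]); o=C.mean(0); v=C[0]+C[1]-C[2]-C[3]; yaw=np.arctan2(v[1],v[0])
    ax=o+.014*np.array([np.cos(yaw),np.sin(yaw)]); sk=ray(k,t(d["sk"]),.059)
    a,b=ray(k,t(d["pa"]),.092),ray(k,t(d["pb"]),.092); tb=ray(k,t(d["tab"]),.052)
    an=lambda w:np.degrees(np.arctan2(w[1],w[0]))
    print(c,"o",o,"yaw",np.degrees(yaw),"axis",ax,"skirt",sk,"a",a,"b",b,"ptr",an(b-a),an(b-sk),"tab",tb,an(tb-sk),an(tb-ax))
```

```text
top o [ 0.45624011 -0.17198747] yaw 9.830490697105967 axis [ 0.47003455 -0.16959719] skirt [ 0.4699377  -0.16942991] a [ 0.471584   -0.16908767] b [ 0.49434809 -0.17238916] ptr -8.252104566711498 -6.912188431260581 tab [ 0.4767443  -0.20726449] -79.80134156375216 -79.8997280872592
wrist o [ 0.45868417 -0.17024702] yaw 10.553438726867386 axis [ 0.47244735 -0.16768289] skirt [ 0.47358696 -0.16823749] a [ 0.47390115 -0.16839352] b [ 0.50100319 -0.16978583] ptr -2.9408589736157964 -3.2323576489420347 tab [ 0.47996656 -0.20643786] -80.51888657204343 -79.0199363779002
```

```bash
cat >> h.py <<'E'
def Q(deg):
    a=np.radians(deg)/2; return [0,float(np.cos(a)),float(np.sin(a)),0]
AX=np.array([.472,-.1685])
E
python3 - <<'E'
from h import *
from plant import r, gripper_to, inverse_kinematics, vision, models, telemetry
for a in (-6,-80,174,100):
    print(a,inverse_kinematics([*AX,.086],Q(a)))
r.move_to([*AX,.20],Q(-6)); gripper_to(.05)
f0=telemetry.current_wrist_force()
print(r.move_l([*AX,.086],vel=.08,guard=6), telemetry.current_ee_pos(), f0, telemetry.current_wrist_force())
gripper_to(.0,f_grip=15); print(telemetry.current_opening(),telemetry.current_ee_pos(),telemetry.current_wrist_force(),telemetry.current_torque(),telemetry.current_finger_force(),telemetry.current_t())
im=vision.snapshot("top"); cv2.imwrite("pics/t1.png",cv2.resize(im[200:330,230:370,::-1],None,fx=4,fy=4))
E
```

```text
-6 [-4.81810752e-01  2.50978696e-01  1.82229887e+00 -4.44089210e-16
  1.06831509e+00  1.19370533e+00]
-80 [-4.81810752e-01  2.50978696e-01  1.82229887e+00 -4.44089210e-16
  1.06831509e+00  2.48524898e+00]
174 [-4.81810752e-01  2.50978696e-01  1.82229887e+00 -4.44089210e-16
  1.06831509e+00 -1.94788732e+00]
100 [-4.81810752e-01  2.50978696e-01  1.82229887e+00 -4.44089210e-16
  1.06831509e+00 -6.56343677e-01]
False [ 0.4724016  -0.16870497  0.08648211] [-0.09415247  0.82765489 -0.52102298] [-0.17575681 -0.31589481  0.39840332]
0.00035161218651005047 [ 0.47197951 -0.1684833   0.08597919] [-0.30361788 -0.83252755 -0.04907157] [ 0.00867678  0.01487028 -0.03303937] 0.0 6.8667
```

View pics/t1.png

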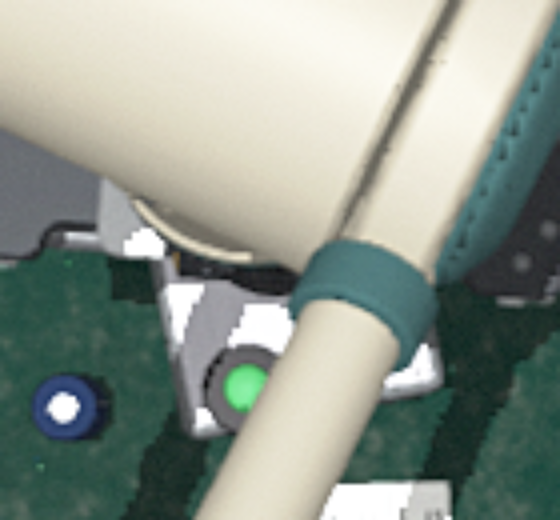

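Run:
```python
from plant import r, gripper_to, vision, models, telemetry
import cv2
print(telemetry.current_opening(),telemetry.current_finger_force(),telemetry.current_ee_pos(),telemetry.current_tool_rot(),r.nose_length)
im=vision.snapshot("scene"); cv2.imwrite("pics/s1.png",cv2.resize(im[200:340,240:400,::-1],None,fx=4,fy=4))
```

```text
0.0002697191880451901 0.0 [ 0.47199714 -0.16852004  0.08598191] [ 8.74668771e-06  9.98630384e-01 -5.23197384e-02 -1.99694961e-05] 0.025
```

The arm covers the knob in this view. The timer's near edge looks unmoved and the start button is at (246,386). Checking the side view.

View pics/s1.png

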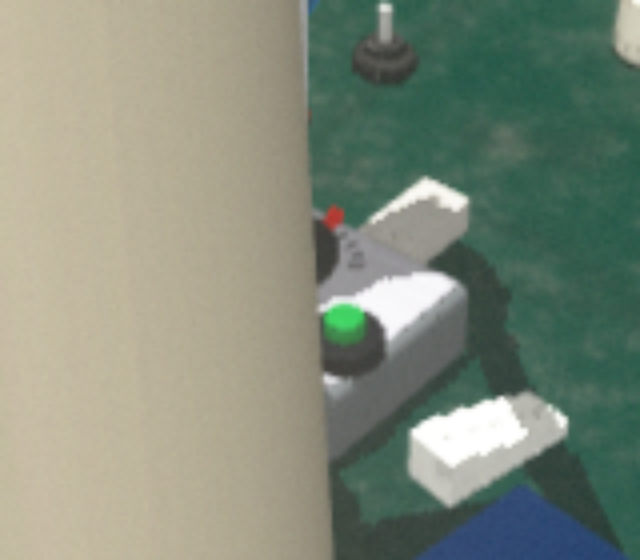

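The side view shows the timer in place, with the red tab at (333,216) and the button at (345,322), but the fingers are hidden. The wrist camera should show them.

Run:
```python
from plant import r, gripper_to, vision, models, telemetry
import cv2
im=vision.snapshot("wrist"); cv2.imwrite("pics/w1.png",im[...,::-1])
```

```text
(no output)
```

View pics/w1.png

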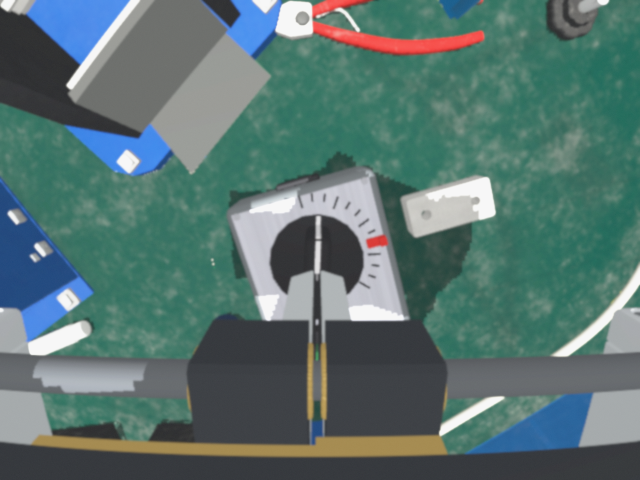

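Run:
```python
from h import *
from plant import vision, models, telemetry
k=vision.get_calibration("wrist"); print(k['position'])
print("skirt",ray(k,(316,262),.059),"ptr end",ray(k,(318,216),.092),"tab",ray(k,(376,241),.052),"fingertip",ray(k,(318,273),.061),ray(k,(318,273),.092),ray(k,(318,273),.11))
q=np.array(k['orientation']);Rm=R.from_quat(q[[1,2,3,0]]).as_matrix()
for p in ([.472,-.1685,.061],[.472,-.1685,.092],[.472,-.1685,.08],[.495,-.17,.092]):
    c=Rm.T@(np.array(p)-k['position']); print(p,k['fx']*c[0]/c[2]+k['cx'],k['fy']*c[1]/c[2]+k['cy'])
print(models.mark_of("knob_grip","wrist")[:1],models.mark_of("pointer","wrist")[:1])
```

```text
[ 0.54381691 -0.17584648  0.27940143]
skirt [ 0.47352314 -0.16784905] ptr end [ 0.50782461 -0.17257056] tab [ 0.48086625 -0.20573766] fingertip [ 0.46711285 -0.16838687] [ 0.47800026 -0.16944569] [ 0.48432198 -0.17006049]
[0.472, -0.1685, 0.061] 317.33917586421484 265.3295425840966
[0.472, -0.1685, 0.092] 317.39600929019156 284.0441228795363
[0.472, -0.1685, 0.08] 317.3720900472523 276.1677968460461
[0.495, -0.17, 0.092] 315.59051699948816 241.29655540845852
[{'at': [0.4744, -0.1676, 0.0757], 'score': 0.85}] [{'at': [0.4945, -0.173, 0.0903], 'score': 0.73}]
```

Run:
```python
import cv2
im=cv2.imread("pics/w1.png")[200:330,240:400]
cv2.imwrite("pics/w1c.png",cv2.convertScaleAbs(cv2.resize(im,None,fx=4.5,fy=4.5,interpolation=cv2.INTER_CUBIC),alpha=2.0,beta=10))
```

```text
(no output)
```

View pics/w1c.png

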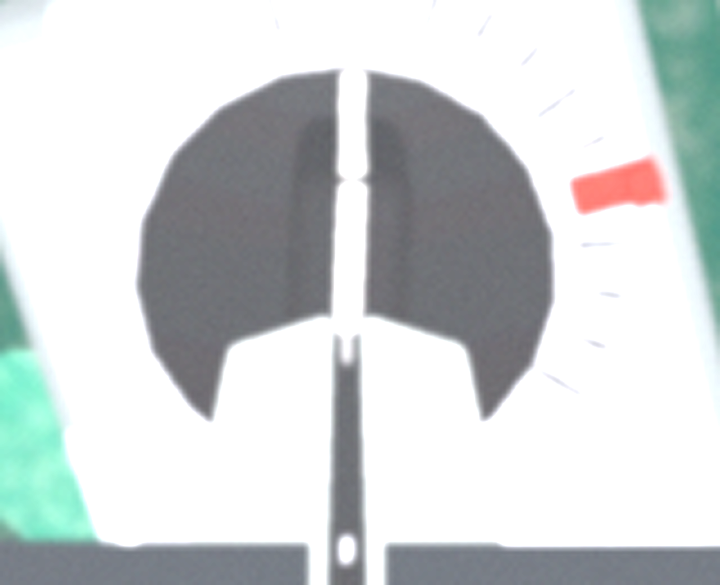

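The close-up shows the bar (columns 290–412) under the closed fingers, whose tips end at row 320. So the fingers closed above the bar, and the real tips sit higher than the nominal 25 mm. I'll confirm by touching the bar's top gently with a force guard.

Run:
```python
from h import *
from plant import r, gripper_to, vision, models, telemetry
print(telemetry.current_wrist_force())
g=r.move_l([*AX,.050],vel=.02,guard=3.5)
print(g,telemetry.current_ee_pos(),telemetry.current_wrist_force(),telemetry.current_t())
```

```text
[-0.74997543  0.17614848 -0.55337234]
True [ 0.4721411  -0.16858344  0.076621  ] [-1.55867903  0.64730754  6.81066043] 7.8833
```

Contact came at TCP z = 0.0766 with the stem sunk about 0.8 mm. The real fingertips are therefore about 14.5 mm above the TCP, which agrees with the image. I'll regrip with that correction.

Run:
```python
from h import *
from plant import r, gripper_to, vision, models, telemetry as T
r.move_l([*AX,.095],vel=.06); print(gripper_to(.05),T.current_opening(),T.current_wrist_force())
g=r.move_l([*AX,.0475],vel=.05,guard=5)
print(g,T.current_ee_pos(),T.current_wrist_force(),T.current_opening())
if not g:
    gripper_to(0.0,f_grip=10); print(T.current_opening(),T.current_finger_force(),T.current_ee_pos(),T.current_wrist_force(),T.current_torque())
print(T.current_t())
```

```text
False 0.05035163118370163 [-0.36310148  0.32622811 -0.39819517]
False [ 0.4722902 -0.1686536  0.0477464] [ 0.28360582 -0.67654626  0.12340217] 0.04987217233414165
0.014124912099129939 9.917615354061127 [ 0.47199532 -0.16839168  0.04750956] [ 0.09203099  0.43997802 -0.17114752] [ 0.12364926  0.05596186 -0.15723886]
11.0
```

The bar is gripped (opening 14.1 mm). Now I firm up the grip, press to about 15 N and turn in steps while regulating the force.

```bash
cat >> h.py <<'E'
def fz(T,r,n=5):
    s=[]
    for _ in range(n): s.append(T.current_wrist_force()); r.hold(.02)
    return np.mean(s,0)
E
python3 - <<'E'
from h import *
from plant import r, gripper_to, vision, models, telemetry as T
gripper_to(0.0,f_grip=50); print(T.current_opening(),T.current_finger_force(),fz(T,r))
z=.0475
for i in range(12):
    f=fz(T,r)[2]
    if f>14: break
    z-=min(.0008,max(.0002,(15-f)/8000)); r.move_l([*AX,z],vel=.02)
print(z,T.current_ee_pos(),fz(T,r),T.current_torque(),T.current_t())
a=-6.
for i in range(3):
    a-=3; r.move_l([*AX,z],rot=Q(a),vel=.02); print(a,T.current_t(),T.current_ee_pos(),fz(T,r),T.current_torque(),T.current_opening())
E
```

```text
0.013805024033389348 49.87455189228058 [0.12862662 0.52198181 0.70414983]
0.04427743614716091 [ 0.47205583 -0.16843968  0.04573533] [-2.65730884  2.70396746 13.94786226] [0.53840626 0.63544494 0.02828952] 13.1333
-9.0 13.3833 [ 0.47207929 -0.1684401   0.04574194] [-2.69617671  2.69310811 14.08152071] [0.58865971 0.56755436 0.24485779] 0.013986955195990388
-12.0 13.7167 [ 0.47208581 -0.16840491  0.04572509] [-2.76475435  2.86874446 13.55566712] [0.61478869 0.55565387 0.19069913] 0.013974930655068546
-15.0 14.05 [ 0.47206476 -0.16837795  0.04570626] [-2.48891588  2.60393093 13.72300523] [0.59462357 0.62665161 0.19971926] 0.013694766217377375
```

Run:
```python
from h import *
from plant import r, gripper_to, vision, models, telemetry as T
z=.04427; a=-15.; L=[]
while a>-80:
    a=max(-80,a-4); r.move_l([*AX,z],rot=Q(a),vel=.02); f=fz(T,r,3); L.append((a,round(f[2],1),round(np.hypot(f[0],f[1]),1)))
    if f[2]<13: z-=.0002
    if f[2]>16.5: z+=.0002
    if f[2]>20: print("high"); break
print(L,z,T.current_torque(),T.current_ee_pos(),T.current_tool_rot(),T.current_t())
```

```text
[(-19.0, np.float64(14.1), np.float64(3.9)), (-23.0, np.float64(13.9), np.float64(4.3)), (-27.0, np.float64(14.3), np.float64(4.2)), (-31.0, np.float64(14.1), np.float64(4.2)), (-35.0, np.float64(14.2), np.float64(3.7)), (-39.0, np.float64(14.2), np.float64(3.9)), (-43.0, np.float64(14.0), np.float64(4.3)), (-47.0, np.float64(13.8), np.float64(4.2)), (-51.0, np.float64(13.8), np.float64(4.2)), (-55.0, np.float64(13.6), np.float64(4.2)), (-59.0, np.float64(14.5), np.float64(3.7)), (-63.0, np.float64(14.3), np.float64(4.5)), (-67.0, np.float64(14.5), np.float64(4.5)), (-71.0, np.float64(13.7), np.float64(4.4)), (-75.0, np.float64(14.1), np.float64(4.4)), (-79.0, np.float64(13.6), np.float64(4.4)), (-80, np.float64(13.4), np.float64(4.3))] 0.04427 [0.92371379 0.38573423 0.25302461] [ 0.47234186 -0.16807062  0.04575501] [-4.68345030e-04  7.66225362e-01 -6.42571687e-01  3.21527139e-04] 19.2333
```

Run:
```python
from h import *
from plant import r, gripper_to, vision, models, telemetry as T
gripper_to(.045); print(T.current_opening(),T.current_wrist_force())
r.move_l([*AX,.10],vel=.05); r.move_to([.43,-.17,.18],Q(0)); r.hold(.3)
k=vision.get_calibration("wrist"); im=vision.snapshot("wrist")[...,::-1].copy(); cv2.imwrite("pics/w2.png",im)
import json; json.dump({a:np.asarray(b).tolist() for a,b in k.items()},open("k2.json","w"))
for n in ("timer","knob_grip","pointer","red_tab","start_top","timer_corner"):
    m=models.mark_of(n,"wrist"); print(n,[(np.round(a["at"],4).tolist(),round(a["score"],2)) for a in m[:1]])
h=cv2.cvtColor(im,cv2.COLOR_BGR2HSV)
q=k['orientation'];Rm=R.from_quat([q[1],q[2],q[3],q[0]]).as_matrix()
c=Rm.T@(np.array([*AX,.059])-k['position']); u=int(k['fx']*c[0]/c[2]+k['cx']),int(k['fy']*c[1]/c[2]+k['cy']); print(u,T.current_t())
x0,y0=max(0,u[0]-90),max(0,u[1]-75); print(x0,y0)
cv2.imwrite("pics/w2c.png",cv2.resize(im[y0:y0+150,x0:x0+180],None,fx=4,fy=4,interpolation=cv2.INTER_CUBIC))
```

```text
0.04485717460333361 [ 0.47006264 -0.36844055  2.49380659]
timer [([0.465, -0.1698, -0.0012], 0.76)]
knob_grip [([0.4727, -0.166, 0.0733], 0.67)]
pointer [([0.4759, -0.1928, 0.0888], 0.61)]
red_tab [([0.4775, -0.2044, 0.0547], 0.69)]
start_top [([0.4121, -0.157, 0.0674], 0.89)]
timer_corner [([0.3916, -0.1344, 0.0452], 0.81)]
(315, 179) 23.1167
225 104
```

View pics/w2c.png

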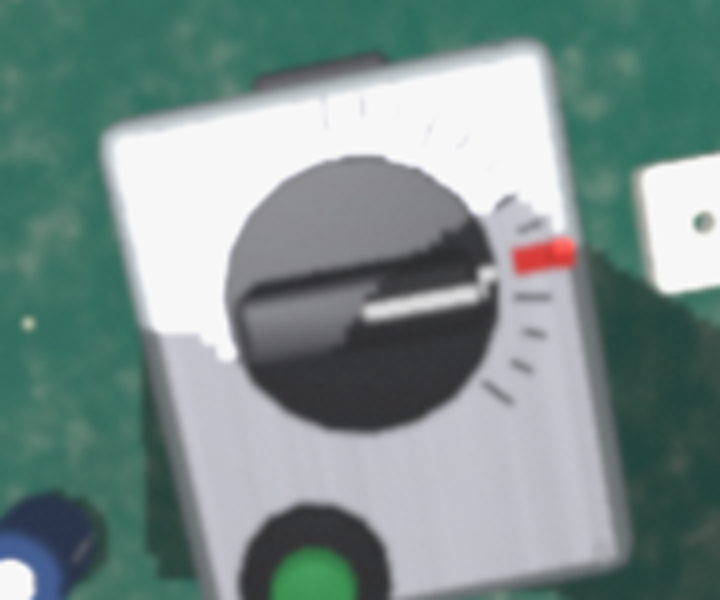

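The crop shows the pointer line from (365,313) to (475,294), its skirt mark at (488,272), the tab from (514,262) to (575,252), the skirt centre at (362,294) and the button at (314,590). The pointer looks aligned, so I'll put numbers on it.

Run:
```python
from h import *; import json
k=json.load(open("k2.json")); t=lambda x,y:(x/4+225,y/4+104)
an=lambda w:round(np.degrees(np.arctan2(w[1],w[0])),1)
P=lambda x,y,z:ray(k,t(x,y),z)
sk=P(362,294,.059); print("skirt",sk,"ptr",an(P(475,294,.092)-P(365,313,.092)),"skirtmark",an(P(488,272,.059)-sk),"tab",an(P(545,257,.052)-sk),an(P(575,252,.052)-P(514,262,.052)))
print("corners",P(105,135,.046),P(548,42,.046),P(630,560,.046))
im=cv2.imread("pics/w2.png"); h=cv2.cvtColor(im,cv2.COLOR_BGR2HSV)
m=(h[...,0]>50)&(h[...,0]<80)&(h[...,1]>120)&(h[...,2]>60); m[:240]=0;m[275:]=0;m[:,:285]=0;m[:,325:]=0
y,x=np.nonzero(m);p=(x.mean(),y.mean());print(len(x),p,ray(k,p,.06),ray(k,p,.068))
```

```text
skirt [ 0.47356545 -0.16861217] ptr -80.2 skirtmark -80.1 tab -79.5 -80.6
corners [ 0.50555714 -0.11506109] [ 0.52411336 -0.20686271] [ 0.41384016 -0.22794389]
364 (np.float64(302.88461538461536), np.float64(251.9065934065934)) [ 0.41067872 -0.15777725] [ 0.41301812 -0.15808663]
```

The pointer is within 1° of the tab and the timer hasn't moved. Now the start button.

Run:
```python
from h import *
from plant import r, gripper_to, vision, models, telemetry as T
B=[.411,-.157]
r.move_l([*B,.12],rot=Q(10),vel=.1); gripper_to(0.0,f_grip=10)
r.move_l([*B,.068],vel=.06); b=fz(T,r)[2]
z=.068; L=[]; n=0
while z>.036:
    z-=.0007; r.move_l([*B,z],vel=.02); f=fz(T,r,3)[2]-b; L.append((round(z,4),round(f,1)))
    if f>7.5: break
print(b,L[-16:],T.current_ee_pos(),T.current_opening(),T.current_t())
r.move_l([*B,.16],vel=.1); r.hold(.5); print(fz(T,r),T.current_t())
```

```text
0.07517600659452787 [(0.0575, np.float64(0.0)), (0.0568, np.float64(0.2)), (0.0561, np.float64(-0.0)), (0.0554, np.float64(-0.3)), (0.0547, np.float64(0.2)), (0.054, np.float64(0.3)), (0.0533, np.float64(-0.1)), (0.0526, np.float64(0.2)), (0.0519, np.float64(1.8)), (0.0512, np.float64(1.8)), (0.0505, np.float64(2.5)), (0.0498, np.float64(3.0)), (0.0491, np.float64(3.3)), (0.0484, np.float64(4.6)), (0.0477, np.float64(4.0)), (0.047, np.float64(8.0))] [ 0.41102319 -0.15701555  0.04742394] 0.0007519848836174095 34.8167
[-0.17005496  0.04625323  0.42193188] 36.6833
```

Run:
```python
from plant import r
print(r.sign_off())
```

```text
the job is handed in; nothing more can be done
None
```

The job is handed in: the knob was turned under about 14 N, the pointer measured within about 1° of the red tab, the start button was pressed fully at about 8 N, and the arm finished clear of everything.

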